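# Tip the tall cake carton back and slip the lifter under it

### The arm

A 6-joint arm with a two-finger parallel gripper is mounted at the origin on the work surface. World frame = base frame: x ahead of the robot, y to its left, z up, the work surface at z = 0. Lengths are in m, angles in rad, forces in N, time in s.
With the tool pointing down it reaches from about 0.25 to 0.725 m from the base axis. Payload 9.7 kg.
Tool frame: the origin (TCP) lies at the very end of the fingers, on their centre line; the grasp point (between the pads) lies 19 mm behind it; z points along the fingers, y is the direction in which the jaws open and shut (so a half turn about z gives the same grasp; the last joint's range is limited). The gripper opens to 85 mm and grips with 20 to 120 N. Pads are 22 mm wide; open, the fingers measure 114 mm over their backs; the gripper's body (76 mm by 85 mm) begins 54 mm behind the grasp point. The pads swing forward as they close: fully open they stand 13 mm farther back than shut.
Start: joints at [-1.204, 0.087, 0.176, 1.66, 0, 1.571], TCP at [0.197, -0.513, 0.231] pointing down, gripper open.
Joint ranges: [-3.13, 3.13], [-0.85, 1.81], [-1.15, 1.24], [-2.2, 2.28], [-1.44, 1.52], [-3.14, 3.14]. Speed limits (rad/s): [2.22, 2.22, 2.57, 3.14, 3.14, 3.14].

### API

Orientations are given as a rotation vector (axis times angle).
In Python, from rig import * gives the robot as it stands.
- The arm moves only by the tool play_rows, never from a script. Its argument "plan" is a list that holds one entry, the list of rows, each a list of 4 numbers: the shift along the world's x, y, z in units of 0.4 m (1.0 is 0.4 m), then the turn about the world's z in units of 0.5 rad (1.0 is 0.5 rad). A call has 1 to 10 rows; each row is the pose to reach, as a shift and turn from the pose measured when the call began; what a row does not reach only later rows make up. A row lasts 1/8 s, in which the tool goes at most 62.5 mm and 10.7 degrees, less where a joint would pass 70% of its speed; a pose out of reach is approached as far as the arm can. A call with a number of a shift or a turn outside -1 to 1 is refused whole. A call with a gripper value outside its range is refused whole. "claw" is the opening, from -1 (shut) to 1 (fully open), so that 0 is half open, set as the call begins (left out, the last holds). The fingers move at their own pace and stop on an object; "squeeze" is the grip in N (left out, the last holds). Time passes only in rows, so rows that repeat a pose let the fingers close. It gives the time, the measured TCP pose, the force and the opening at its end, in the units of the state.
- sense(): the state, without advancing time (a new reading comes with each control period).
- get_image(name): name is "scene" or "top"; returns the picture (480x640x3 uint8, red, green, blue); there is no depth.
- get_calibration(name): a dict with "camera_matrix" (3x3 intrinsics, pixels), "eye" and "rotation" of the camera in the world. Camera axes: x right, y down, z forward; pixel columns grow to the right and rows downward; lengths in m; the calibration is good to about 2 mm. A picture is of the moment at which its call begins. get_calibration takes no time and is no camera call.
- job_done(): hands the job in, once; it reports no verdict.
Trained networks look in the newest picture that a camera, given by its name, has taken for a name from the list of things; names that differ only in an ending like _2 or _b are one class to them, and where a whole thing is asked for, a point or a joint stands for the part that bears it (a point fixed in the world has none). Each returns a list of dicts, best first, with "score" (0 to 1); they miss things now and then, are a little off and sometimes report something else, mostly with a low value. They report only what shows in the picture. A call takes as long as a camera call.
- recognise(label, camera): "rect" ([centre column, centre row, width, height] in pixels, round what is visible of it).
- tip_of(label, camera): "point" ([row, column] in pixels: a listed point, or the origin of a listed thing).
The state is a dict: "time": time; "q": joint angles; "qvel": joint speeds; "joint_efforts": joint torques, N m; "ee_pos": TCP position; "eef_rot": TCP orientation; "ft_force": force on the tool from outside, world axes, zero at the start; "wrist_torque": the same for the moment, N m; "gripper_width": opening from 0.0 (shut) to 1.0 (fully open).
Only numpy, scipy, OpenCV 4.12 (cv2) and the standard library are available. Lean on these libraries where they do the work, as an engineer would, in place of code of your own. Each camera call takes 0.05 s, during which the arm holds its last target. There are 200 camera calls.

### The job

Get the tall cake carton ready for lifting: without lifting it off the counter, tip it back on its rear edge until it leans by itself against the steel rest rail behind it. Then take the steel lifter by its upright wooden grip and slide its blade flat along the counter, straight and centred, until its front edge is about halfway under the carton's raised base, and let go. Leave the low carton where it stands.

Things in the scene. Friction and masses are not known exactly. Their poses are not given: they have to be found in the camera images.
- carton: Tall cardboard box, 64 mm deep (x) x 100 wide (y) x 170 high, about 0.45 kg, upright, 58-72 mm before the rail. Origin: middle of its REAR bottom edge; x to the rear (to the rail), so it spans x -64..0; z up its height. Pushed level near the top it tips, not slides; past 21 degrees it falls on and leans on the rail at about 29-36 degrees, its front bottom edge then 31-37 mm up.
- squat: Low cardboard box, 85 mm deep, 110 wide, 95 high, 0.4 kg, loose, beside the tall one before the same rail, on either side of it. Origin: middle of its rear bottom edge, x to the rear, z up. It must stay where it is.
- lifter: Loose steel blade, 120 mm long (x), 80 wide (y), 4 thick, 0.25 kg in all, flat on the counter nearer the robot than the cartons. On it an upright wooden grip, 36 (x) x 24 mm (y), its top 70 mm above the counter, centred at x = -75 mm. Origin: middle of the blade's FRONT edge, underside; x forward, so the blade spans x -120..0; z up.
- rest: Fixed rest rail behind the cartons: a round steel bar 16 mm thick, 420 mm long along its y, axis 100 mm above the counter, on a thin post at each end. Origin: on the counter under the bar's middle; x points away from the cartons, z up.

How it is judged:
By the outcome, as a careful person would: the job done as asked, in the order asked, and still so for the second after the job is handed in, with the robot touching nothing.
It also fails if it takes over 51 s, if anything falls off the work surface, if the arm or the gripper's body presses on something with over 40 N, if the wrist force passes 120 N, or if a joint passes its speed limit or range.

## Working session

There is one attempt and no reset: what is moved stays moved. The work goes in short steps, Python scripts to look and compute and a tool call to move; the robot and the scene stay as the last step left them, time stands still between calls to the robot, and variables do not carry over. Pictures are saved under pics/ and viewed, about 8 in all and at most 12, crops included, and the job is handed in when it is done.

Besides the shell and the picture viewer there is one more tool, called after "Emit:" as name([rows], argument=value, ...), one row to a line, values as JSON. play_rows: Moves the arm, as the interface text tells. Its arguments: {"type":"object","properties":{"plan":{"type":"array","items":{"type":"array","items":{"type":"array","items":{"type":"number","minimum":-1,"maximum":1}}}},"claw":{"type":"number"},"squeeze":{"type":"number"}},"required":["plan"]}

```bash
mkdir -p pics; cat > h.py <<'E'
from rig import *
import numpy as np, cv2
def snap(c,f):
    im=get_image(c); cv2.imwrite('pics/'+f,im[:,:,::-1]); return im
def ray(c,u,v,z=0.):
    k=get_calibration(c); K=np.array(k['camera_matrix']);R=np.array(k['rotation']);e=np.array(k['eye'])
    d=R@np.linalg.solve(K,[u,v,1.]); return e+d*(z-e[2])/d[2]
def proj(c,p):
    k=get_calibration(c); K=np.array(k['camera_matrix']);R=np.array(k['rotation']);e=np.array(k['eye'])
    q=K@(R.T@(np.atleast_2d(p)-e).T); return (q[:2]/q[2]).T
E
python3 - <<'E'
from h import *
np.set_printoptions(precision=4,suppress=True)
a=snap('scene','s0.png');b=snap('top','t0.png')
s=sense();print({k:np.round(v,3) for k,v in s.items()})
for c in('scene','top'):
    k=get_calibration(c);print(c,k['eye'],np.array(k['rotation']).tolist(),np.array(k['camera_matrix']).tolist())
    for l in('carton','squat','lifter','rest'):
        r=recognise(l,c);t=tip_of(l,c)
        print(l,[(np.round(x['rect']),round(x['score'],2)) for x in r[:2]],[(np.round(x['point'],1),round(x['score'],2),ray(c,x['point'][1],x['point'][0])[:2]) for x in t[:2]])
E
```

```text
{'time': np.float64(0.1), 'q': array([-1.204,  0.087,  0.175,  1.66 ,  0.   ,  1.571]), 'qvel': array([-0.001, -0.001,  0.003, -0.001, -0.001,  0.001]), 'joint_efforts': array([ -0.001, -52.156,  46.565,   0.016,   0.   ,   0.   ]), 'ee_pos': array([ 0.197, -0.513,  0.231]), 'eef_rot': array([-3.088, -0.573,  0.   ]), 'ft_force': array([ 0.839, -0.332, -0.314]), 'wrist_torque': array([ 0.047, -0.05 ,  0.011]), 'gripper_width': np.float64(1.0)}
scene [ 1.1591 -0.026   0.3835] [-1.7152870772811861, -1.5007073419456771, 0.8274256861545085] [[494.49686288271295, 0.0, 322.09480635995845], [0.0, 494.49686288271295, 238.11595839501177], [0.0, 0.0, 1.0]]Traceback (most recent call last):
  File "<stdin>", line 9, in <module>
  File "h.py", line 7, in ray
    d=R@np.linalg.solve(K,[u,v,1.]); return e+d*(z-e[2])/d[2]
                                                         ~^^^
IndexError: invalid index to scalar variable.
```

View pics/s0.png

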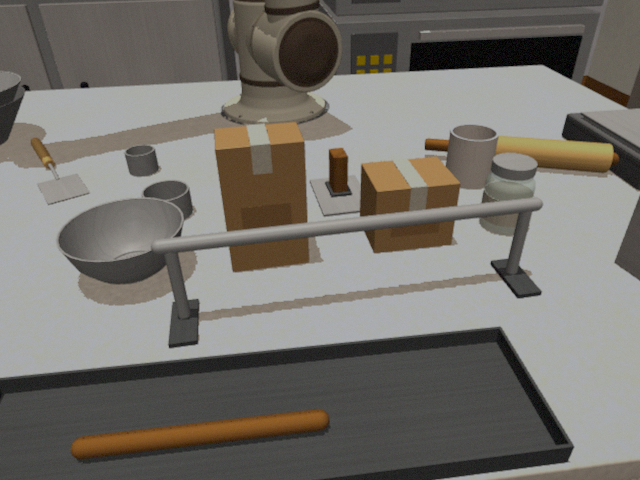

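View pics/t0.png

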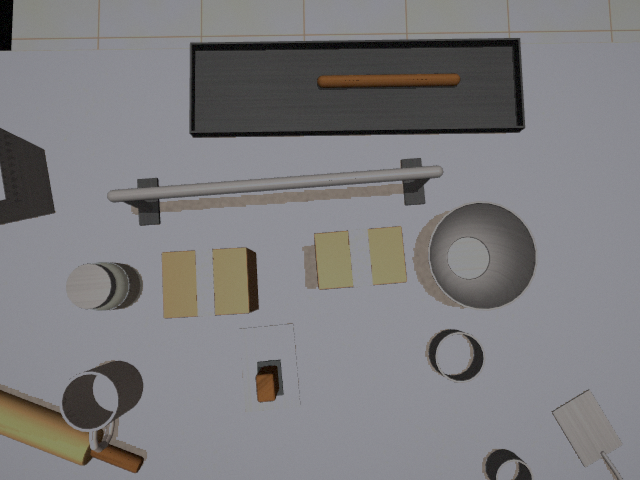

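The scene view shows the tall carton at about (262,195), the squat one at about (408,205), the lifter grip at (339,172), and the rail running from (165,246) to (538,205). In the top view the squat's top is at about (205,283), the carton's top at (360,258), and the lifter's grip at (266,388) with its front edge near row 325. The rotation in the calibration is a rotation vector, so I'll fix the helper.

```bash
sed -i "s/R=np.array(k\['rotation'\])/R=cv2.Rodrigues(np.array(k['rotation'],float))[0]/" h.py
python3 - <<'E'
from h import *
np.set_printoptions(precision=4,suppress=True)
for c in('scene','top'):
    print(c,get_calibration(c)['eye'])
    for l in('carton','squat','lifter','rest'):
        t=tip_of(l,c)
        print(l,[(np.round(x['point'],1),round(x['score'],2),ray(c,x['point'][1],x['point'][0])[:2]) for x in t[:2]])
def P(n,c,pts,z):
    for u,v in pts: print(n,(u,v),ray(c,u,v,z))
P('cartontop','top',[(315,233),(400,227),(406,284),(320,290)],.17)
P('squattop','top',[(163,252),(246,248),(249,314),(164,319)],.095)
P('blade','top',[(239,328),(293,324),(300,403)],.004)
P('grip top','top',[(257,376),(273,374),(275,401),(258,402)],.07)
P('bar','top',[(113,196),(439,172)],.1)
P('cart scene bot','scene',[(231,267),(308,262)],0)
P('squat scene bot','scene',[(374,247),(452,242)],0)
P('bar sc','scene',[(160,246),(539,206)],.1)
E
```

```text
scene [ 1.1591 -0.026   0.3835]
carton [(array([267.7, 272.5]), 0.82, array([ 0.6396, -0.0324]))]
squat [(array([248.5, 413.2]), 0.86, array([0.6239, 0.1593]))]
lifter []
rest []
top [0.5761 0.0143 0.6844]
carton []
squat [(array([252.8, 221.8]), 0.98, array([0.626 , 0.1555]))]
lifter [(array([324.9, 273.8]), 0.69, array([0.5176, 0.0785]))]
rest [(array([200.7, 282.6]), 0.95, array([0.7037, 0.0634]))]
cartontop (315, 233) [0.6343 0.0149 0.17  ]
cartontop (400, 227) [ 0.6395 -0.0817  0.17  ]
cartontop (406, 284) [ 0.5749 -0.0864  0.17  ]
cartontop (320, 290) [0.5699 0.0104 0.17  ]
squattop (163, 252) [0.6215 0.2118 0.095 ]
squattop (246, 248) [0.6248 0.1046 0.095 ]
squattop (249, 314) [0.5401 0.1011 0.095 ]
squattop (164, 319) [0.5357 0.2095 0.095 ]
blade (239, 328) [0.5144 0.1293 0.004 ]
blade (293, 324) [0.5187 0.0498 0.004 ]
blade (300, 403) [0.4051 0.0411 0.004 ]
grip top (257, 376) [0.4574 0.0946 0.07  ]
grip top (273, 374) [0.4596 0.0736 0.07  ]
grip top (275, 401) [0.4248 0.0713 0.07  ]
grip top (258, 402) [0.424  0.0935 0.07  ]
bar (113, 196) [0.6949 0.2755 0.1   ]
bar (439, 172) [ 0.7195 -0.1481  0.1   ]
cart scene bot (231, 267) [ 0.6302 -0.086   0.    ]
cart scene bot (308, 262) [0.6339 0.0144 0.    ]
squat scene bot (374, 247) [0.6125 0.1074 0.    ]
squat scene bot (452, 242) [0.6164 0.2165 0.    ]
bar sc (160, 246) [ 0.7208 -0.144   0.1   ]
bar sc (539, 206) [0.7018 0.2757 0.1   ]
```

Measurements agree between the two cameras:
- **Carton:** rear edge at about (0.636, -0.034), yaw about 0.054.
- **Lifter:** front edge at about (0.517, 0.088), yaw about 0.06, grip at about (0.4415, 0.084).
- **Rail:** yaw about 0.055.

I'm going to the pre-push pose with the gripper shut.

Emit:
play_rows([
  [[0.4,0.5,0,-0.3],[0.8,0.95,0,-0.61],[0.8,0.95,0,-0.61],[0.8,0.95,0,-0.61],[0.8,0.95,0,-0.61],[0.8,0.95,0,-0.61],[0.8,0.95,0,-0.61],[0.8,0.95,0,-0.61],[0.8,0.95,0,-0.61],[0.8,0.95,0,-0.61]],
], claw=-1, squeeze=40)

```text
time: 1.85
ee_pos: [0.517, -0.1334, 0.2312]
eef_rot: [3.14, 0.098, -0.001]
ft_force: [0.1, -1.2, -0.7]
gripper_width: 0.001
```

Emit:
play_rows([
  [[0.04,0.12,0,0],[0.05,0.235,0,0],[0.05,0.235,-0.1,0],[0.05,0.235,-0.19,0],[0.05,0.235,-0.19,0],[0.05,0.235,-0.19,0]],
])

```text
time: 2.6
ee_pos: [0.5372, -0.0404, 0.157]
eef_rot: [3.14, 0.096, 0.002]
ft_force: [-0.1, -0.6, 0.9]
gripper_width: 0.002
```

Emit:
play_rows([
  [[0.03,0.002,-0.005,0],[0.05,0.003,-0.005,0],[0.065,0.003,-0.005,0],[0.08,0.004,-0.005,0],[0.095,0.005,-0.005,0],[0.11,0.006,-0.005,0],[0.125,0.007,-0.005,0],[0.14,0.007,-0.005,0],[0.15,0.008,-0.005,0],[0.15,0.008,-0.005,0]],
])

```text
time: 3.85
ee_pos: [0.5974, -0.0372, 0.1548]
eef_rot: [3.14, 0.096, 0.002]
ft_force: [-0.9, -0.6, -1.1]
gripper_width: -0.002
```

```bash
python3 - <<'E'
from h import *
snap('scene','s1.png')
E
```

```text
(no output)
```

View pics/s1.png

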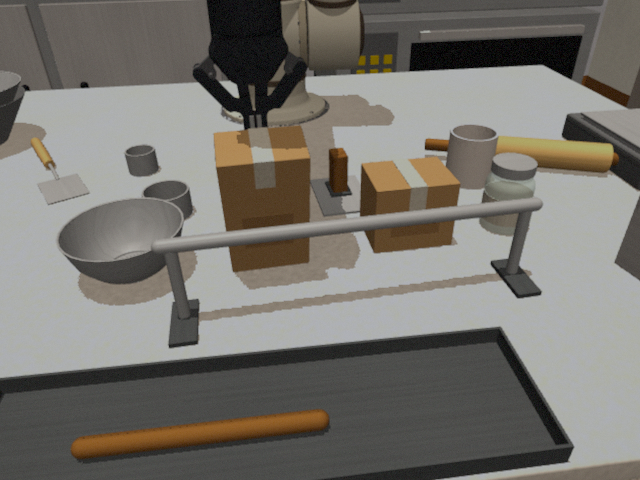

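The scene view shows the carton tipping a little, with its rear bottom edge still at (231,265)–(308,262), so it isn't sliding. I'll push on.

Emit:
play_rows([
  [[0.012,0.001,0,0],[0.024,0.001,0,0],[0.036,0.002,0,0],[0.046,0.002,0,0],[0.056,0.003,0,0],[0.066,0.003,0,0],[0.076,0.004,0,0],[0.085,0.004,0,0],[0.085,0.004,0,0],[0.085,0.004,0,0]],
])

```text
time: 5.15
ee_pos: [0.6312, -0.0356, 0.1548]
eef_rot: [3.14, 0.096, 0.001]
ft_force: [-0.0, 0.6, 0.0]
gripper_width: 0.002
```

```bash
python3 - <<'E'
from h import *
snap('scene','s2.png')
E
```

```text
(no output)
```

View pics/s2.png

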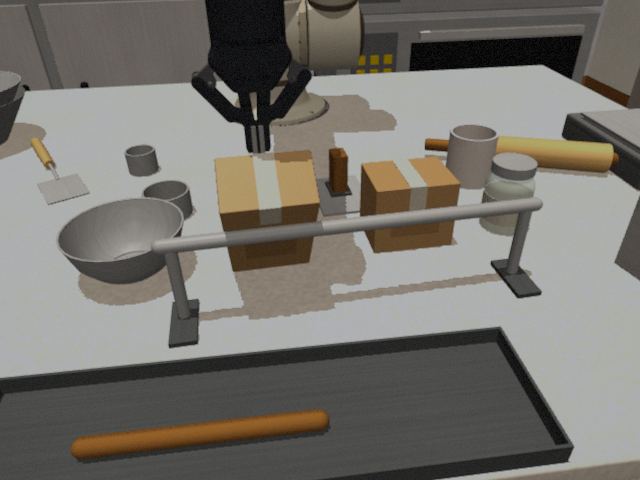

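The carton now leans on the rail and its rear bottom edge is still at (231,265)–(311,260). The force reading is about zero, so I'll retreat, open, and go over the grip.

Emit:
play_rows([
  [[-0.08,0,0,0],[-0.2,0,0,0],[-0.35,0.15,0,0],[-0.475,0.3,0,0],[-0.475,0.3,0,0],[-0.475,0.3,0,0],[-0.475,0.3,0,0],[-0.475,0.3,0,0]],
], claw=1)

```text
time: 6.2
ee_pos: [0.445, 0.0516, 0.1547]
eef_rot: [-3.114, -0.158, 0.002]
ft_force: [0.2, 0.4, 0.2]
gripper_width: 1.001
```

```bash
python3 - <<'E'
from h import *
np.set_printoptions(precision=4,suppress=True)
snap('scene','s3.png');snap('top','t3.png')
for c in('scene','top'):
    for l in('carton','squat','lifter'):
        t=tip_of(l,c)
        print(c,l,[(np.round(x['point'],1),round(x['score'],2),ray(c,x['point'][1],x['point'][0])[:2]) for x in t[:2]])
im=np.hstack([cv2.imread('pics/s3.png')[90:330,150:480],cv2.imread('pics/t3.png')[150:390,130:460]])
cv2.imwrite('pics/c3.png',cv2.resize(im,(800,291)))
E
```

```text
scene carton [(array([270.3, 271.3]), 0.79, array([ 0.645 , -0.0342]))]
scene squat [(array([249.8, 410.3]), 0.72, array([0.6263, 0.1545]))]
scene lifter [(array([213.5, 349.3]), 0.95, array([0.5184, 0.0893]))]
top carton [(array([244.3, 353.1]), 0.96, array([ 0.6354, -0.042 ]))]
top squat [(array([253.6, 221.5]), 0.64, array([0.6248, 0.1559]))]
top lifter [(array([324.9, 270.5]), 0.65, array([0.5177, 0.0834]))]
```

View pics/t3.png

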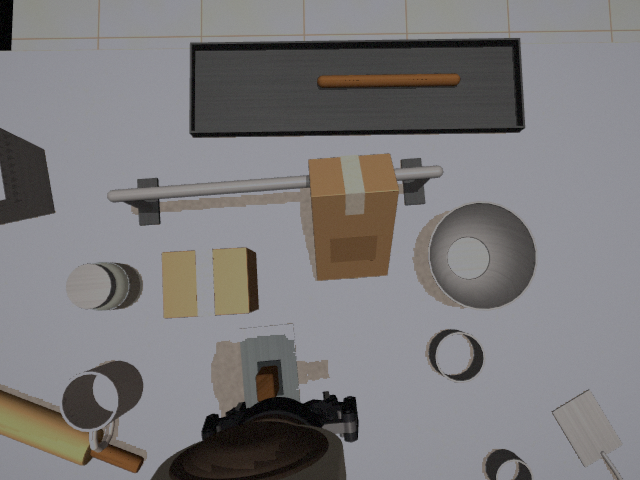

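The top view shows the carton leaning on the bar. Its raised front bottom edge runs (315,279)–(389,275), the squat is unmoved, and the lifter's front edge is at row 325. I'll zoom in for a pose fit.

```bash
python3 - <<'E'
from h import *
a=cv2.imread('pics/t3.png')[145:295,295:410]; b=cv2.imread('pics/s3.png')[140:290,205:325]
cv2.imwrite('pics/c3.png',cv2.resize(np.hstack([a,b]),None,fx=3.4,fy=3.4,interpolation=cv2.INTER_CUBIC))
s=sense();print(s['ee_pos'],s['eef_rot'])
E
```

```text
[0.44446895 0.05188246 0.15475844] [-3.11357933e+00 -1.58794130e-01  1.66605282e-03]
```

View pics/c3.png

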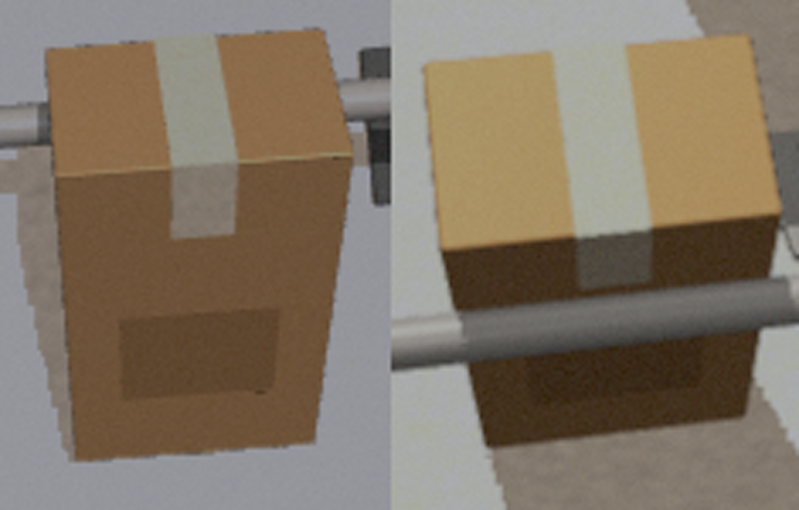

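```bash
python3 - <<'E'
from h import *
from scipy.optimize import least_squares
np.set_printoptions(precision=4,suppress=True)
X=lambda i:np.array(i,float)
t=X([(47,48),(322,29),(56,177),(351,155),(75,461),(315,442)])/3.4+[295,145]
s=(X([(487,447),(746,414),(424,64),(752,35),(443,249),(779,213)])-[391,0])/3.4+[205,140]
L,R=.05,-.05
bt=X([(0,L,.17),(0,R,.17),(-.064,L,.17),(-.064,R,.17),(-.064,L,0),(-.064,R,0)])
bs=X([(0,R,0),(0,L,0),(-.064,R,.17),(-.064,L,.17),(0,R,.17),(0,L,.17)])
def W(p,b):
    x,y,a,th=p; c,s_=np.cos(th),np.sin(th)
    q=np.c_[b[:,0]*c+b[:,2]*s_,b[:,1],-b[:,0]*s_+b[:,2]*c]
    return np.c_[x+q[:,0]*np.cos(a)-q[:,1]*np.sin(a),y+q[:,0]*np.sin(a)+q[:,1]*np.cos(a),q[:,2]]
ft=lambda p:(proj('top',W(p,bt))-t).ravel()
fs=lambda p:(proj('scene',W(p,bs))-s).ravel()
for n,f in(('both',lambda p:np.r_[ft(p),fs(p)]),('top',ft),('scene',fs)):
    r=least_squares(f,[.636,-.034,.054,.55]);print(n,r.x,np.degrees(r.x[3]),np.abs(r.fun).max())
E
```

```text
both [ 0.6364 -0.0335  0.0583  0.5936] 34.01321858810266 1.6479635737966305
top [ 0.6379 -0.0335  0.059   0.5774] 33.08120532974184 1.191630525207131
scene [ 0.6368 -0.0333  0.0575  0.5968] 34.194555843900616 1.5064450960949216
```

Emit:
play_rows([
  [[-0.008,0.08,0,-0.08],[-0.008,0.08,0,-0.08],[-0.008,0.08,-0.1,-0.08],[-0.008,0.08,-0.2,-0.08],[-0.008,0.08,-0.28,-0.08],[-0.008,0.08,-0.33,-0.08],[-0.008,0.08,-0.33,-0.08],[-0.008,0.08,-0.33,-0.08]],
])

```text
time: 7.6
ee_pos: [0.4445, 0.0559, 0.0237]
eef_rot: [-3.093, -0.151, 0.002]
ft_force: [0.1, -0.5, 1.2]
gripper_width: 1.001
```

```bash
python3 - <<'E'
from h import *
np.set_printoptions(precision=4,suppress=True)
s=sense();print(s['q'],s['qvel'],s['joint_efforts'],s['ft_force'],s['wrist_torque'],s['ee_pos'],cv2.Rodrigues(s['eef_rot'])[0])
E
```

```text
[ 0.0964 -0.138  -0.447   1.261   0.0451  3.1406] [ 0.0004 -0.0074  0.0078 -0.0019  0.0001 -0.0008] [  0.0124 -36.1412  44.6455   0.0101   0.1485   0.0003] [ 0.0534 -0.4821  1.1941] [-0.0415  0.0668 -0.022 ] [0.4445 0.0559 0.0237] [[ 0.9953  0.0972 -0.0035]
 [ 0.0972 -0.9942  0.0449]
 [ 0.0009 -0.045  -0.999 ]]
```

Joint 6 is at its limit, so this needs the equivalent grasp a half turn round. I'll lift clear and turn +π in steps.

Emit:
play_rows([
  [[0,0,0.13,0],[0,0,0.26,0],[0,0,0.28,0.37],[0,0,0.28,0.74],[0,0,0.28,1],[0,0,0.28,1]],
])

```text
time: 8.35
ee_pos: [0.4449, 0.0559, 0.1369]
eef_rot: [-2.962, -0.911, 0.017]
ft_force: [0.6, -0.4, -0.1]
gripper_width: 1.002
```

Emit:
play_rows([
  [[0,0,0,0.37],[0,0,0,0.74],[0,0,0,1],[0,0,0,1]],
])

```text
time: 8.85
ee_pos: [0.4451, 0.056, 0.1374]
eef_rot: [-2.651, -1.613, 0.032]
ft_force: [-0.2, -0.5, 0.3]
gripper_width: 0.998
```

Emit:
play_rows([
  [[0,0,0,0.37],[0,0,0,0.74],[0,0,0,1],[0,0,0,1]],
])

```text
time: 9.35
ee_pos: [0.4452, 0.056, 0.1378]
eef_rot: [-2.179, -2.218, 0.045]
ft_force: [0.1, -0.3, 0.4]
gripper_width: 0.998
```

Emit:
play_rows([
  [[0,0,0,0.37],[0,0,0,0.74],[0,0,0,1],[0,0,0,1]],
])

```text
time: 9.85
ee_pos: [0.4453, 0.056, 0.1379]
eef_rot: [-1.575, -2.691, 0.055]
ft_force: [0.5, -0.7, -0.2]
gripper_width: 1.002
```

Emit:
play_rows([
  [[0,0,0,0.37],[0,0,0,0.74],[0,0,0,1],[0,0,0,1]],
])

```text
time: 10.35
ee_pos: [0.4452, 0.0561, 0.138]
eef_rot: [-0.872, -3.003, 0.063]
ft_force: [0.0, -0.3, 0.7]
gripper_width: 1.001
```

Emit:
play_rows([
  [[0,0,0,0.37],[0,0,0,0.74],[0,0,0,1],[0,0,0,1]],
])

```text
time: 10.85
ee_pos: [0.4452, 0.056, 0.1381]
eef_rot: [-0.113, -3.136, 0.066]
ft_force: [-0.2, -1.0, 0.3]
gripper_width: 0.998
```

The joint-limit contact left about a 2.6° tool tilt in the jaw plane. I'll remove it at the opposite joint-6 limit, where the compromise acts the other way, before grasping.

Emit:
play_rows([
  [[0,0,0,0.37],[0,0,0,0.74],[0,0,0,1],[0,0,0,1]],
])

```text
time: 11.35
ee_pos: [0.4452, 0.056, 0.1382]
eef_rot: [-0.656, 3.064, -0.065]
ft_force: [-1.1, 0.2, 0.6]
gripper_width: 0.997
```

Emit:
play_rows([
  [[0,0,0,0.37],[0,0,0,0.74],[0,0,0,1],[0,0,0,1]],
])

```text
time: 11.85
ee_pos: [0.4452, 0.0559, 0.1382]
eef_rot: [-1.379, 2.803, -0.06]
ft_force: [0.7, 0.1, -1.3]
gripper_width: 0.997
```

Emit:
play_rows([
  [[0,0,0,0.37],[0,0,0,0.74],[0,0,0,1],[0,0,0,1]],
])

```text
time: 12.35
ee_pos: [0.4452, 0.0559, 0.1382]
eef_rot: [-2.016, 2.375, -0.051]
ft_force: [-0.1, 0.9, 0.1]
gripper_width: 1.001
```

Emit:
play_rows([
  [[0,0,0,0.37],[0,0,0,0.74],[0,0,0,1],[0,0,0,1]],
])

```text
time: 12.85
ee_pos: [0.4453, 0.0558, 0.1382]
eef_rot: [-2.529, 1.807, -0.039]
ft_force: [-1.0, 0.1, -0.2]
gripper_width: 1.001
```

Emit:
play_rows([
  [[0,0,0,0.37],[0,0,0,0.74],[0,0,0,1],[0,0,0,1]],
])

```text
time: 13.35
ee_pos: [0.4453, 0.0558, 0.1382]
eef_rot: [-2.889, 1.133, -0.024]
ft_force: [0.4, 0.3, -0.6]
gripper_width: 1.0
```

Emit:
play_rows([
  [[0,0,0,0.37],[0,0,0,0.74],[0,0,0,1],[0,0,0,1]],
])

```text
time: 13.85
ee_pos: [0.4453, 0.0558, 0.1381]
eef_rot: [-3.076, 0.393, -0.009]
ft_force: [0.5, 0.2, -0.7]
gripper_width: 0.999
```

```bash
cat > st.py <<'E'
from h import *
np.set_printoptions(precision=4,suppress=True)
s=sense();print(s['time'],s['q'],s['ee_pos'],s['ft_force']);print(cv2.Rodrigues(s['eef_rot'])[0])
E
python3 st.py
```

```text
13.85 [ 0.1004 -0.1859 -0.2663  1.4757  0.0383 -2.7868] [0.4453 0.0558 0.1381] [ 0.4678  0.2455 -0.6648]
[[ 0.9679 -0.2511  0.0108]
 [-0.2514 -0.9671  0.0395]
 [ 0.0005 -0.041  -0.9992]]
```

Emit:
play_rows([
  [[0,0,0,0.37],[0,0,0,0.74],[0,0,0,1],[0,0,0,1],[0,0,0,1]],
])

```text
time: 14.48
ee_pos: [0.4379, 0.0924, 0.1381]
eef_rot: [-3.114, -0.304, 0.002]
ft_force: [-1.0, -0.9, 0.1]
gripper_width: 0.998
```

```bash
python3 st.py
```

```text
14.475 [ 0.1998 -0.1733 -0.2551  1.489   0.0129 -3.1365] [0.4379 0.0924 0.1381] [-0.9851 -0.8897  0.0778]
[[ 0.9811  0.1935 -0.0026]
 [ 0.1935 -0.981   0.0126]
 [-0.0001 -0.0129 -0.9999]]
```

The tilt dropped from 0.040 to 0.013 rad. One more small step should remove the rest.

Emit:
play_rows([
  [[0,0,0,0.15],[0,0,0,0.15],[0,0,0,0.15]],
])

```text
time: 14.85
ee_pos: [0.4337, 0.1091, 0.1381]
eef_rot: [3.118, 0.383, -0.0]
ft_force: [-0.2, -0.1, -0.5]
gripper_width: 1.001
```

```bash
python3 st.py
```

```text
14.85 [ 0.2469 -0.174  -0.2557  1.4893 -0.0005 -3.1394] [0.4337 0.1091 0.1381] [-0.1816 -0.09   -0.4698]
[[ 0.9702  0.2422 -0.0001]
 [ 0.2422 -0.9702 -0.0006]
 [-0.0003  0.0005 -1.    ]]
```

Emit:
play_rows([
  [[0.02,-0.063,0,-0.37],[0.02,-0.063,0,-0.74],[0.02,-0.063,0,-1],[0.02,-0.063,0,-1]],
])

```text
time: 15.35
ee_pos: [0.4418, 0.0833, 0.1381]
eef_rot: [3.115, -0.402, -0.0]
ft_force: [-0.3, 0.9, -0.3]
gripper_width: 1.003
```

Emit:
play_rows([
  [[0,0,0,-0.37],[0,0,0,-0.74],[0,0,0,-1],[0,0,0,-1]],
])

```text
time: 15.85
ee_pos: [0.4419, 0.083, 0.1381]
eef_rot: [2.921, -1.156, -0.001]
ft_force: [-1.0, 0.4, -0.1]
gripper_width: 1.001
```

Emit:
play_rows([
  [[0,0,0,-0.37],[0,0,0,-0.74],[0,0,0,-1],[0,0,0,-1]],
])

```text
time: 16.35
ee_pos: [0.4419, 0.0829, 0.1381]
eef_rot: [2.548, -1.837, -0.001]
ft_force: [-0.0, -0.1, -0.2]
gripper_width: 1.001
```

Emit:
play_rows([
  [[0,0,0,-0.37],[0,0,0,-0.74],[0,0,0,-1],[0,0,0,-1]],
])

```text
time: 16.85
ee_pos: [0.4419, 0.0828, 0.1381]
eef_rot: [2.021, -2.405, -0.001]
ft_force: [-0.1, -0.1, 0.4]
gripper_width: 1.001
```

Emit:
play_rows([
  [[0,0,0,-0.37],[0,0,0,-0.74],[0,0,0,-1],[0,0,0,-1]],
])

```text
time: 17.35
ee_pos: [0.4419, 0.0828, 0.1381]
eef_rot: [1.372, -2.826, -0.001]
ft_force: [0.2, 0.2, 1.2]
gripper_width: 1.0
```

Emit:
play_rows([
  [[0,0,0,-0.37],[0,0,0,-0.74],[0,0,0,-1],[0,0,0,-1]],
])

```text
time: 17.85
ee_pos: [0.4419, 0.0827, 0.1381]
eef_rot: [-0.64, 3.076, 0.001]
ft_force: [-0.0, 0.2, 0.3]
gripper_width: 1.002
```

Emit:
play_rows([
  [[0,0,0,-0.35],[0,0,0,-0.65],[0,0,0,-0.65],[0,0,0,-0.65]],
])

```text
time: 18.35
ee_pos: [0.4419, 0.0827, 0.1381]
eef_rot: [-0.143, 3.138, 0.001]
ft_force: [0.3, 0.8, 0.1]
gripper_width: 1.003
```

```bash
python3 st.py
```

```text
18.35 [ 0.1848 -0.1687 -0.2512  1.4881  0.0004  0.0936] [0.4419 0.0827 0.1381] [0.3136 0.7756 0.0705]
[[-0.9958 -0.0911  0.0002]
 [-0.0911  0.9958  0.0005]
 [-0.0002  0.0004 -1.    ]]
```

Emit:
play_rows([
  [[0,0.003,-0.1,-0.06],[0,0.003,-0.2,-0.06],[0,0.003,-0.26,-0.06],[0,0.003,-0.287,-0.06],[0,0.003,-0.287,-0.06],[0,0.003,-0.287,-0.06]],
])

```text
time: 19.1
ee_pos: [0.4426, 0.0841, 0.0245]
eef_rot: [-0.098, 3.138, 0.001]
ft_force: [0.2, 0.1, 0.1]
gripper_width: 1.002
```

Emit:
play_rows([
  [[0,0,0,0],[0,0,0,0],[0,0,0,0],[0,0,0,0],[0,0,0,0],[0,0,0,0],[0,0,0,0]],
], claw=-1, squeeze=25)

```text
time: 19.98
ee_pos: [0.4427, 0.0842, 0.0247]
eef_rot: [-0.098, 3.138, 0.001]
ft_force: [-0.7, 0.3, 4.1]
gripper_width: 0.28
```

```bash
python3 st.py; python3 - <<'E'
from h import *
snap('top','t4.png');snap('scene','s4.png')
for c in('scene','top'):
    t=tip_of('lifter',c);print(c,[(x['point'],x['score'],ray(c,x['point'][1],x['point'][0])) for x in t[:2]])
E
```

```text
19.975 [ 0.1875 -0.1331 -0.4402  1.2614  0.0005  0.1253] [0.4427 0.0842 0.0247] [-0.6525  0.2991  4.1422]
[[-0.9981 -0.0622  0.0022]
 [-0.0622  0.9981  0.001 ]
 [-0.0022  0.0008 -1.    ]]
scene [([213.7, 347.3], 0.67, array([0.51853444, 0.08623318, 0.        ]))]
top [([326.6, 271.2], 0.84, array([0.51518802, 0.08233768, 0.        ]))]
```

View pics/s4.png

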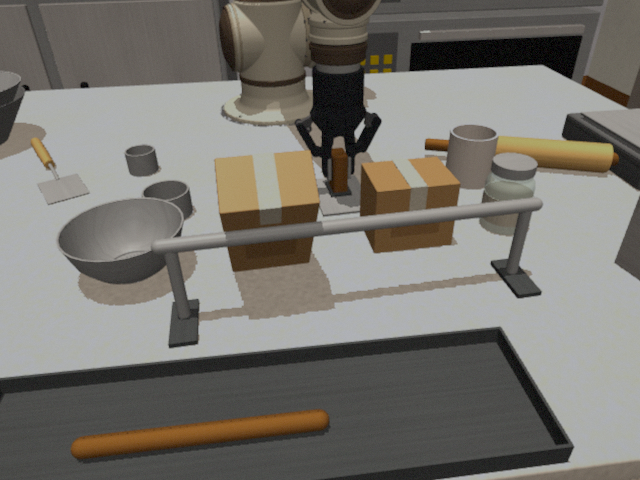

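The scene view shows the fingers clamped on the grip at (340,170), opening 24 mm, tool vertical, blade flat, and the carton still leaning. I'll slide sideways onto the carton's centre line first.

Emit:
play_rows([
  [[0,-0.04,0,0],[0,-0.08,0,0],[0,-0.12,0,0],[0,-0.16,0,-0.008],[0,-0.2,0,-0.008],[0,-0.24,0,-0.008],[0,-0.28,0,-0.008],[0,-0.322,0,-0.008],[0,-0.322,0,-0.008],[0,-0.322,0,-0.008]],
])

```text
time: 21.42
ee_pos: [0.4428, -0.0452, 0.0247]
eef_rot: [-0.09, 3.138, -0.0]
ft_force: [0.2, -3.0, 3.0]
gripper_width: 0.274
```

```bash
python3 st.py; python3 - <<'E'
from h import *
im=snap('top','t5.png')
for c in('top',):
  for l in('lifter','carton'):
    t=tip_of(l,c);print(l,[(x['point'],x['score'],ray(c,x['point'][1],x['point'][0])) for x in t[:2]])
cv2.imwrite('pics/c5.png',cv2.resize(im[200:440,240:460,::-1],None,fx=2.5,fy=2.5,interpolation=cv2.INTER_CUBIC))
E
```

```text
21.425 [-0.1018 -0.147  -0.4524  1.2632  0.0001 -0.159 ] [ 0.4428 -0.0452  0.0247] [ 0.1625 -3.0401  2.9867]
[[-0.9984 -0.0572  0.0023]
 [-0.0572  0.9984 -0.0001]
 [-0.0022 -0.0003 -1.    ]]
lifter [([320.5, 360.0], 0.78, array([ 0.52174382, -0.04946137,  0.        ]))]
carton [([244.9, 351.9], 0.82, array([ 0.63455685, -0.04013585,  0.        ]))]
```

View pics/c5.png

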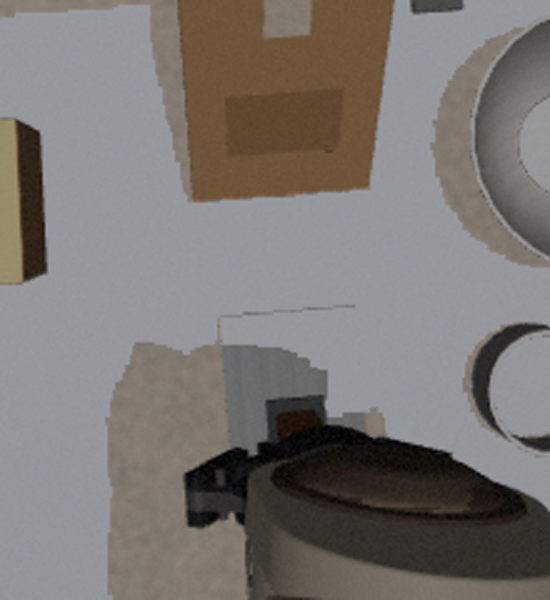

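```bash
python3 - <<'E'
from h import *
a=ray('top',240+219/2.5,200+318/2.5,.004);b=ray('top',240+355/2.5,200+306/2.5,.004)
print(a,b,(a+b)/2,np.linalg.norm(a-b),(b[0]-a[0])/(a[1]-b[1]))
for p in((192,201),(369,188)):print(ray('top',240+p[0]/2.5,200+p[1]/2.5,.0355))
E
```

```text
[ 0.51316003 -0.00109163  0.004     ] [ 0.51869936 -0.08148673  0.004     ] [ 0.5159297  -0.04128918  0.004     ] 0.08058570702696223 0.06890132244584575
[0.58189937 0.01365308 0.0355    ]
[ 0.58748019 -0.08696827  0.0355    ]
```

The lifter's front edge mid is at (0.516, -0.041) with yaw about 0.065. It sits on the carton's centre line within 1 mm, so I'll slide straight forward 93 mm.

Emit:
play_rows([
  [[0.03,0.002,0,-0.01],[0.06,0.004,0,-0.01],[0.09,0.006,0,-0.01],[0.12,0.008,0,-0.01],[0.15,0.01,0,-0.01],[0.17,0.011,0,-0.01]],
])

```text
time: 22.32
ee_pos: [0.5104, -0.0393, 0.0247]
eef_rot: [-0.086, 3.14, 0.002]
ft_force: [-6.6, -0.2, 8.8]
gripper_width: 0.281
```

Emit:
play_rows([
  [[0.02,0.001,0,0],[0.04,0.003,0,0],[0.062,0.004,0,0],[0.062,0.004,0,0],[0.062,0.004,0,0]],
])

```text
time: 22.95
ee_pos: [0.5357, -0.037, 0.0247]
eef_rot: [-0.087, 3.139, 0.003]
ft_force: [2.0, 2.0, 3.5]
gripper_width: 0.274
```

```bash
python3 st.py; python3 - <<'E'
from h import *
a=snap('top','t6.png');b=snap('scene','s6.png')
for c in('top','scene'):
  for l in('lifter','carton','squat'):
    t=tip_of(l,c);print(c,l,[(x['point'],x['score'],ray(c,x['point'][1],x['point'][0])) for x in t[:1]])
cv2.imwrite('pics/c6.png',cv2.resize(np.hstack([a[150:400,240:440],b[130:380,180:380]])[:,:,::-1],None,fx=2,fy=2,interpolation=cv2.INTER_CUBIC))
E
```

```text
22.95 [-0.07    0.0754 -0.2366  1.2578  0.0019 -0.1254] [ 0.5357 -0.037   0.0247] [1.9961 1.9729 3.453 ]
[[-0.9985 -0.0555  0.0012]
 [-0.0555  0.9985  0.0018]
 [-0.0013  0.0017 -1.    ]]
top lifter []
top carton [([244.7, 350.4], 0.57, array([ 0.63489808, -0.03788469,  0.        ]))]
top squat [([255.8, 220.8], 0.9, array([0.62155657, 0.15696105, 0.        ]))]
scene lifter []
scene carton [([268.3, 272.2], 0.96, array([ 0.6408639 , -0.03285441,  0.        ]))]
scene squat [([247.7, 412.7], 0.81, array([0.62194974, 0.15912732, 0.        ]))]
```

View pics/c6.png

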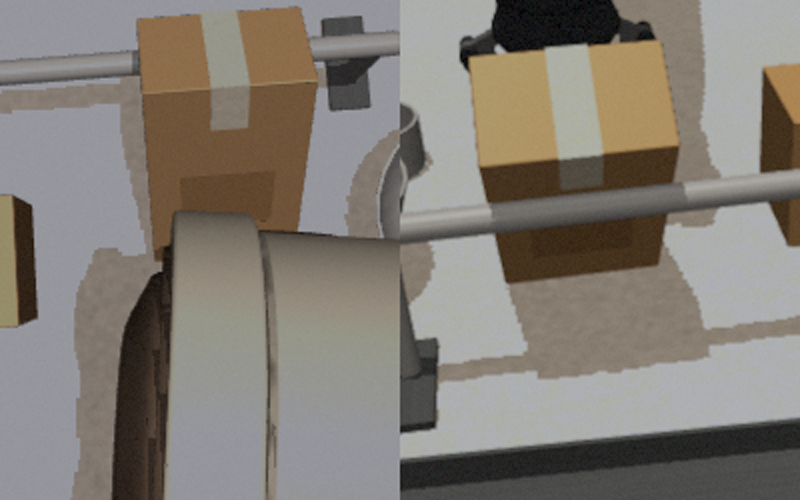

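The carton still leans and its rear edge hasn't moved (scene corners at about (232,270) and (310,262) in full-image pixels). Release, rise straight up, then back off.

Emit:
play_rows([
  [[0,0,0,0],[0,0,0,0],[0,0,0,0],[0,0,0,0],[0,0,0,0],[0,0,0,0]],
], claw=1)

```text
time: 24.1
ee_pos: [0.5351, -0.0375, 0.0247]
eef_rot: [-0.086, 3.14, 0.002]
ft_force: [0.4, -0.6, -0.2]
gripper_width: 0.999
```

Emit:
play_rows([
  [[0,0,0.05,0],[0,0,0.12,0],[0,0,0.22,0],[0,0,0.35,0],[-0.1,0,0.4,0],[-0.25,0,0.4,0],[-0.4,0,0.4,0],[-0.5,0,0.4,0],[-0.5,0,0.4,0],[-0.5,0,0.4,0]],
])

```text
time: 25.35
ee_pos: [0.3356, -0.0376, 0.185]
eef_rot: [-0.086, 3.139, 0.002]
ft_force: [0.4, 0.4, -0.4]
gripper_width: 0.999
```

```bash
python3 st.py; python3 - <<'E'
from h import *
a=snap('top','t7.png');b=snap('scene','s7.png')
for c in('top','scene'):
  for l in('lifter','carton','squat'):
    t=tip_of(l,c);print(c,l,[(x['point'],x['score'],ray(c,x['point'][1],x['point'][0])) for x in t[:1]])
cv2.imwrite('pics/c7.png',cv2.resize(np.hstack([a[150:400,240:440],b[130:380,180:380]])[:,:,::-1],None,fx=2,fy=2,interpolation=cv2.INTER_CUBIC))
E
```

```text
25.35 [-0.1128 -0.4368 -0.3642  1.6419  0.0015 -0.1674] [ 0.3356 -0.0376  0.185 ] [ 0.3679  0.4343 -0.4351]
[[-0.9985 -0.0545  0.0017]
 [-0.0545  0.9985  0.0013]
 [-0.0018  0.0012 -1.    ]]
top lifter []
top carton [([244.7, 347.0], 0.74, array([ 0.63498675, -0.0327659 ,  0.        ]))]
top squat [([253.8, 221.4], 0.61, array([0.62454781, 0.15606334, 0.        ]))]
scene lifter []
scene carton [([267.9, 270.7], 0.59, array([ 0.63971164, -0.03474969,  0.        ]))]
scene squat [([248.7, 412.5], 0.58, array([0.62423921, 0.15820027, 0.        ]))]
```

View pics/c7.png

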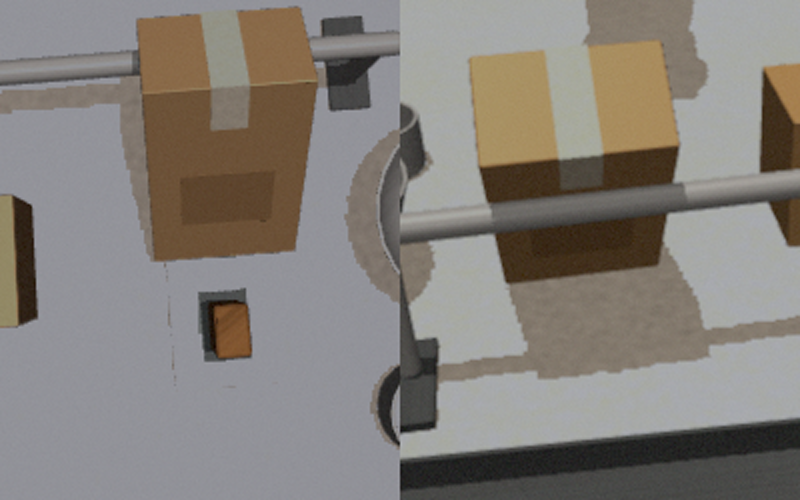

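The top view shows the lifter flat, with its grip top at about crop (232,331) and its left blade edge running from crop (167,265) to (174,383). The carton is leaning and the squat is unmoved. I'll check the insertion numerically.

```bash
python3 - <<'E'
from h import *
np.set_printoptions(precision=4,suppress=True)
R=lambda u,v,z:ray('top',240+u/2,150+v/2,z)
g=np.mean([R(u,v,.07) for u,v in((213,306),(247,302),(251,356),(217,359))],0);print('grip',g)
a,b=R(167,265,.004),R(174,383,.004);print('left edge',a,b,'yaw',(a[1]-b[1])/(a[0]-b[0]))
print('rear', R(231,387,.004))
y=.06;f=g[:2]+.075*np.array([1,y]);d=f-np.array([.637,-.0334]);print('front',f,'in carton frame',d[0]+d[1]*.058,d[1]-d[0]*.058)
E
```

```text
grip [ 0.5342 -0.0378  0.07  ]
left edge [0.5789 0.0037 0.004 ] [0.4924 0.0002 0.004 ] yaw 0.04082097708606518
rear [ 0.4887 -0.0416  0.004 ]
front [ 0.6092 -0.0333] in carton frame -0.02778854580106065 0.0017369217466214387
```

```bash
python3 -c "
from rig import *
print(job_done())"
```

```text
the job is handed in; nothing more can be done
None
```

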